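Straightedge up to the router's two hanging screws

ROBOT

A 7-joint arm with a two-finger parallel gripper is mounted at the origin on the work surface. World frame = base frame: x ahead of the robot, y to its left, z up, the work surface at z = 0. Lengths are in m, angles in rad, forces in N, time in s.
With the tool pointing down it reaches from about 0.4 to 0.85 m from the base axis. Payload 10.4 kg.
Tool frame: the origin (TCP) lies at the very end of the fingers, on their centre line; the grasp point (between the pads) lies 19 mm behind it (bot.pinch_z is the distance from the TCP to the grasp point, in m); z points along the fingers, y is the line along which they close (so a half turn about z gives the same grasp; the last joint's range is limited). The gripper opens to 87 mm and grips with 3 to 60 N. Pads are 19 mm wide; open, the fingers measure 117 mm over their backs; the gripper's body (75 mm by 190 mm) begins 51 mm behind the grasp point.
Start: joints at [1.253, 0.332, -0.065, 1.46, 0.022, 1.35, -0.088], TCP at [0.182, -0.598, 0.223] pointing down, gripper open.
Joint ranges: [-2.6, 2.6], [-0.5, 2.12], [-1.47, 1.34], [0.16, 2.42], [-1.27, 4.41], [0.06, 2.06], [-2.6, 2.6]. Speed limits (rad/s): [2.22, 2.22, 2.79, 2.79, 3.14, 3.14, 3.14].

INTERFACE

Orientations are given as a unit quaternion [w, x, y, z].
In Python, from rig import bot, capture, camera_model, sign_off gives the robot as it stands.
- The arm moves only by the shell command python3 -m inch 'ROWS' [OPENING] [FORCE]. ROWS is JSON, a list of rows, each a list of 4 numbers: the shift along the tool's x, y, z in m, then the turn about the tool's z in rad. In form: [[dx, dy, dz, spin], ...]. A call has 1 to 10 rows; each row shifts and turns the commanded pose from where the row before left it, along the tool's axes as they then stand; what a row does not reach is not made up. A row lasts 1/8 s, in which the tool goes at most 62.5 mm and 10.7 degrees, less where a joint would pass 70% of its speed; a pose out of reach is approached as far as the arm can. A call is refused whole if a number of a shift passes 0.0625 or a number of a turn 0.188, either way. A call with a gripper value outside its range is refused whole. OPENING is the finger opening in m, from 0 to 0.087, set as the call begins (- or left out, the last holds). The fingers move at their own pace and stop on an object; FORCE is the grip in N (left out, the last holds). Time passes only in rows, so rows that do not move let the fingers close. It gives the time, the measured TCP pose, the force, the opening and the grip force at its end, in the units of the state.
- bot.get_obs(): the state, without advancing time (a new reading comes with each control period).
- capture(name): name is "scene" or "side" or "wrist"; returns the picture (400x640x3 uint8, red, green, blue); there is no depth.
- camera_model(name): a dict with "fx", "fy", "cx", "cy" (pixels), "rvec" (rotation vector, rad) and "tvec" (3), from world to camera coordinates, as OpenCV has them. Camera axes: x right, y down, z forward; pixel columns grow to the right and rows downward; lengths in m; the calibration is good to about 2 mm. A picture is of the moment at which its call begins: read the wrist's pose just before it. camera_model takes no time and is no camera call; for the wrist camera it gives the pose at the moment of the call.
- sign_off(): hands the job in; it is judged then, once.
The state is a dict: "clock": time; "joint_positions": joint angles; "dq": joint speeds; "effort": joint torques, N m; "eef_pos": TCP position; "ee_rot": TCP orientation; "force": force on the tool from outside, world axes, zero at the start; "moment": the same for the moment, N m; "width": finger opening in m; "grasp_force": force on a finger pad.
Only numpy, scipy, OpenCV 4.12 (cv2) and the standard library are available. Lean on these libraries where they do the work, as an engineer would, in place of code of your own. Each camera call takes 0.05 s, during which the arm holds its last target. There are 200 camera calls.

TASK

Slide the aluminium straightedge across the router's mounting board until its working edge (the long edge farther from the grip bar) bears on the shanks of both part-driven screws at once; press only gently, because a shove bends the screws over. Then set the steel weight down softly and upright on the bare blade beside the grip bar, so that the edge stays put against both screws, ready to scribe the line (the screws count, not the rough pencil crosses beside them). Let go, and leave everything else where it is.

Things in the scene. Friction and masses are not known exactly. Their poses are not given: they have to be found in the camera images.
- straightedge: Aluminium straightedge lying flat on the board, on the robot's side of the screws: blade 60 (x) x 380 (y) x 5 mm (z). Origin: centre of the blade's underside; x across the blade to the working edge at x = +30 mm (fine black ticks), y along it, z up. 0.29 to 0.43 kg, loose; drags with 0.6 to 1.6 N. When it touches a screw, the shank's axis is at x = +33 mm in this frame.
- grip (a point): Centre of the top of the straightedge's black grip bar, same axes as the straightedge: bar 16 (x) x 110 (y) x 22 mm high, standing on the blade (its top 27 mm above the board), centre line 12 mm to the -x side of the blade's centre line, centred along y.
- left_screw: Dark pan-head screw upright in the board beside its pencilled cross, at the robot's left (+y): shank 6 mm diameter up to 12 mm above the board, head 12 mm diameter and 4 mm high on it (16 mm in all; the 5 mm blade passes under the head). ORIGIN: centre of the CROSS on the board's top; the shank was driven roughly, up to 8 mm off it along the board's x, either way. Stiff; bends over above 6.5 N.
- right_screw: The same, at the robot's right (-y), cross some 170 to 230 mm from the other one. Origin: centre of its pencilled cross; its screw too stands up to 8 mm off the cross along the board's x, independently of the left one. So the line through the screws is up to 8 degrees off the board's y.
- weight: Steel weight of revolution standing upright on the desk beside the board: foot 44 mm diameter and 40 mm high, narrow neck, round knob 25 mm diameter from 53 to 71 mm above its underside, 74 mm tall in all. 0.5 to 0.75 kg, loose. Origin: centre of its underside, z up.
- board: Plywood mounting board 320 (x) x 440 (y) x 12 mm (z), fixed to the desk; a white service box 62 x 110 mm, 30 mm high, is fixed on its far right corner. Origin: centre of its underside; its top face is 12 mm above the desk.
- mug: White mug, 80 mm diameter, 90 mm tall, standing on the desk beside the board. Bystander.
- screwdriver: Screwdriver with a black handle, 160 mm long, lying on the board beyond the screws. Bystander.
- pencil: Square wooden pencil 7 x 120 x 7 mm lying on the board beyond the screws. Bystander.
- tape_measure: Grey tape measure 60 x 35 x 58 mm on the desk, left of the board. Bystander.
- jar: Closed glass jar, 60 mm diameter, 75 mm tall, on the desk, right of the board. Bystander.
- tape_roll: Grey roll of adhesive tape, 90 mm diameter, 24 mm high, lying on the desk, at the near right. Bystander.
There are look-alikes about, which are no part of the job. Leave any green, pink or purple look-alike of the weight alone.

How it is judged:
On the way, in this order (a step that is already met when the one before it is completed fails the run):
1. the working edge bears on both screws at once, the straightedge lying flat on the board (contact force between straightedge and left_screw above 0.5 N and contact force between straightedge and right_screw above 0.5 N and x of left_shank_c0 in the frame of straightedge between 0.031 and 0.035 m and y of left_shank_c0 in the frame of straightedge between -0.19 and 0.19 m and x of right_shank_c0 in the frame of straightedge between 0.031 and 0.035 m and y of right_shank_c0 in the frame of straightedge between -0.19 and 0.19 m and angle between straightedge's own z axis and vertical below 0.03 rad and height (world z) of straightedge below 0.0145 m), for 0.2 s.
2. the weight stands on the blade, with the edge still at both screws (z of weight in the frame of straightedge between 0.0035 and 0.007 m and x of weight in the frame of straightedge between -0.025 and 0.025 m and y of weight in the frame of straightedge between -0.185 and 0.185 m and angle between weight's own z axis and vertical below 0.05 rad and x of left_shank_c0 in the frame of straightedge between 0.031 and 0.035 m and y of left_shank_c0 in the frame of straightedge between -0.19 and 0.19 m and x of right_shank_c0 in the frame of straightedge between 0.031 and 0.035 m and y of right_shank_c0 in the frame of straightedge between -0.19 and 0.19 m and angle between straightedge's own z axis and vertical below 0.03 rad and height (world z) of straightedge below 0.0145 m), for 0.2 s.
At the end, for the whole second after the job is handed in: The straightedge lies flat on the board with its working edge within 2 mm of the shanks of both screws, both within its length; the weight stands upright with its foot flat on the blade (foot centre on the blade, 5 mm or more inside the edges); both at rest and released (all of step 2 and linear speed of each of weight, straightedge below 0.01 m/s); the robot touches nothing.
It fails at once if a screw is pushed harder than 6.5 N (contact force between any of left_screw, right_screw and anything else above 6.5 N).
It fails at once if the weight is dropped or pressed onto the straightedge (more than 35 N) (contact force between weight and straightedge above 35 N).
It fails at once if a bystander is moved more than 15 mm (distance of any of mug, screwdriver, pencil, tape_measure, jar, tape_roll from where it was at the start of the episode above 0.015 m).
It also fails if it takes over 70 s, if anything falls off the work surface, if the arm or the gripper's body presses on something with over 40 N, if the wrist force passes 120 N, or if a joint passes its speed limit or range.

## Working session

There is one attempt and no reset: what is moved stays moved. The work goes in short steps, Python scripts to look and compute and a shell command to move; the robot and the scene stay as the last step left them, time stands still between calls to the robot, and variables do not carry over. Pictures are saved under pics/ and viewed, at most 10 in all, crops included, and the job is handed in when it is done.

```bash
mkdir -p pics; ls; cat > h.py <<'E'
import numpy as np, cv2
from rig import bot, capture, camera_model, sign_off
def KRT(n):
    m=camera_model(n);K=np.array([[m['fx'],0,m['cx']],[0,m['fy'],m['cy']],[0,0,1.]])
    R=cv2.Rodrigues(np.array(m['rvec'],float))[0];return K,R,np.array(m['tvec'],float).ravel()
def ray(n,uv,z,M=None):
    K,R,t=M or KRT(n);d=R.T@np.linalg.inv(K)@np.array([uv[0],uv[1],1.]);c=-R.T@t
    return c+d*(z-c[2])/d[2]
def proj(n,p,M=None):
    K,R,t=M or KRT(n);q=K@(R@np.array(p,float)+t);return q[:2]/q[2]
def save(n,f,crop=None,s=1):
    im=capture(n);im=im if crop is None else im[crop[1]:crop[3],crop[0]:crop[2]]
    cv2.imwrite('pics/'+f,cv2.resize(im,None,fx=s,fy=s,interpolation=cv2.INTER_CUBIC)[:,:,::-1])
E
python3 - <<'E'
from h import *
print(bot.get_obs())
for n in('scene','side','wrist'):
    K,R,t=KRT(n);print(n,K[0,0],-R.T@t,R[2]); 
a=capture('scene');b=capture('side')
cv2.imwrite('pics/a.png',a[:,:,::-1]);cv2.imwrite('pics/b.png',b[:,:,::-1])
E
```

```text
pics
{'clock': 0.0, 'joint_positions': array([ 1.25334928,  0.33287321, -0.06468786,  1.46095244,  0.02159843,
        1.34988336, -0.08850521]), 'dq': array([-0.00213778, -0.00154135, -0.00072447,  0.00105399,  0.0003186 ,
       -0.00120753,  0.00120614]), 'effort': array([ 2.71438248e-04, -6.23260117e+01,  2.47428456e-02, -3.89892161e+01,
       -6.14063255e-02,  3.99382459e-02,  1.76983694e-04]), 'eef_pos': array([ 0.18149622, -0.59766195,  0.22174775]), 'ee_rot': array([-6.96979824e-04,  9.89152262e-01,  1.46892128e-01, -1.37984239e-04]), 'force': array([ 0.70203082,  0.10324923, -0.93542692]), 'moment': array([ 0.01363895, -0.0394129 , -0.03782125]), 'grasp_force': 0.0, 'width': 0.08726461724133375}
scene 376.0648482723476 [ 0.99759783 -0.52186874  0.73642214] [-0.45528706  0.56786655 -0.6857414 ]
side 488.53023541719006 [-0.29546374  0.91009576  0.77555428] [ 0.5943495  -0.62743966 -0.50305879]
wrist 279.1889882467943 [ 0.25796273 -0.57478721  0.38395853] [-0.27841499 -0.08332963 -0.95683921]
```

View pics/a.png

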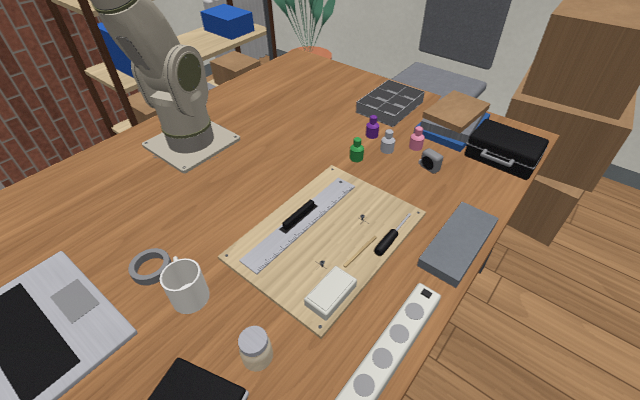

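View pics/b.png

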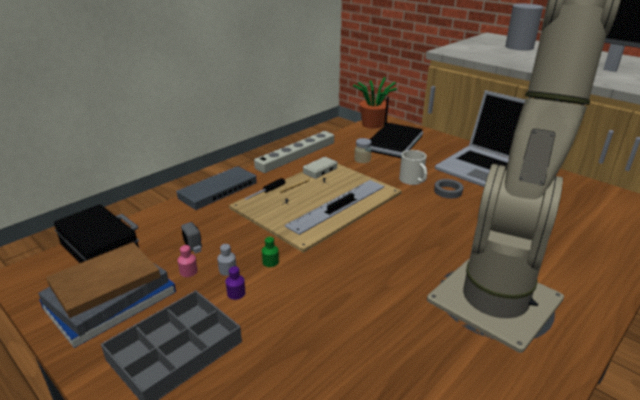

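The scene view shows the straightedge from (245,268) to (350,182) with its grip at (298,215), and the screws at (363,217) and (322,263). The weight could be any of green (357,150), purple (372,127), grey (388,142) or pink (417,138). I choose the grey steel one. The mug is at (185,285), and the screwdriver and pencil lie beyond the screws. Next is a close crop to check.

```bash
python3 - <<'E'
from h import *
im=cv2.imread('pics/a.png')
cv2.imwrite('pics/c.png',cv2.resize(im[115:295,230:440],None,fx=3.3,fy=3.3,interpolation=cv2.INTER_CUBIC))
for nm,uv,z in [('weight foot a',(388,150),.005),('knob',(388,132),.062),('grip',(298,214),.039),('Lscrew',(363,217),.028),('Rscrew',(322,263),.028),('board',(220,255),.012),('board',(332,167),.012),('board',(425,210),.012),('board',(320,336),.012),('mug',(185,300),0),('green',(357,141),.062)]:
    print(nm,ray('scene',uv,z).round(3))
for nm,uv,z in [('knob',(226,249),.062),('grip',(341,201),.039),('L',(286,199),.028),('R',(323,179),.028)]: print('side',nm,ray('side',uv,z).round(3))
E
```

```text
weight foot a [0.541 0.359 0.005]
knob [0.527 0.371 0.062]
grip [ 0.524 -0.054  0.039]
Lscrew [0.656 0.048 0.028]
Rscrew [ 0.663 -0.128  0.028]
board [ 0.449 -0.252  0.012]
board [0.457 0.174 0.012]
board [0.764 0.184 0.012]
board [ 0.764 -0.26   0.012]
mug [ 0.475 -0.375  0.   ]
green [0.478 0.271 0.062]
side knob [0.535 0.36  0.062]
side grip [ 0.51  -0.039  0.039]
side L [0.649 0.054 0.028]
side R [ 0.656 -0.118  0.028]
```

View pics/c.png

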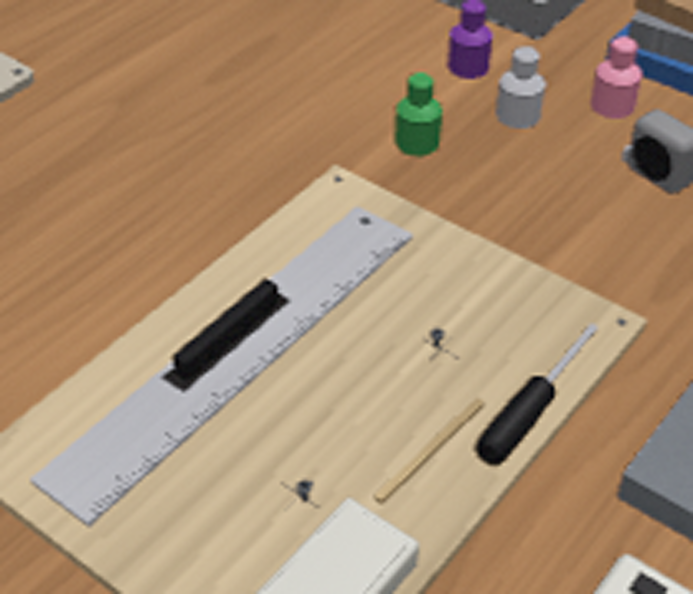

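The crop confirms the plain grey steel weight at scene pixel (388,142), with green, purple and pink look-alikes around it. The two cameras agree on the screws to about 1 cm. Next I move over the board for a wrist view.

```bash
python3 -m inch '[[0,0,0,0.147],[0,0,0,0.147],[0.029,-0.054,0,0],[0.029,-0.054,0,0],[0.029,-0.054,0,0],[0.029,-0.054,0,0],[0.029,-0.054,0,0],[0.029,-0.054,0,0],[0.029,-0.054,0,0],[0.029,-0.054,0,0]]' 0.087 20; python3 -m inch '[[0.045,-0.042,-0.01,0],[0.045,-0.042,-0.01,0],[0.04,-0.042,0,0],[0,0,0,0],[0,0,0,0]]' 0; python3 - <<'E'
from h import *
M=KRT('wrist');print(bot.get_obs()['eef_pos'],bot.get_obs()['ee_rot'],bot.get_obs()['force']); save('wrist','w1.png',None,1.25)
np.save('w1.npy',np.array([*M[0].ravel(),*M[1].ravel(),*M[2]]))
E
```

```text
clock: 1.35
eef_pos: [0.4137, -0.164, 0.2225]
ee_rot: [0.0, 1.0, 0.0, 0.0]
force: [1.6, -1.1, 0.9]
width: 0.087
grasp_force: 0.0
clock: 1.98
eef_pos: [0.5427, -0.0403, 0.242]
ee_rot: [0.0, 1.0, 0.0, -0.001]
force: [0.5, -1.3, -0.4]
width: 0.045
grasp_force: 0.0
[ 0.54273069 -0.04025629  0.24198067] [ 8.42234193e-05  9.99999751e-01  3.54103531e-04 -6.04684954e-04] [ 0.45382788 -1.26785206 -0.4404892 ]
```

View pics/w1.png

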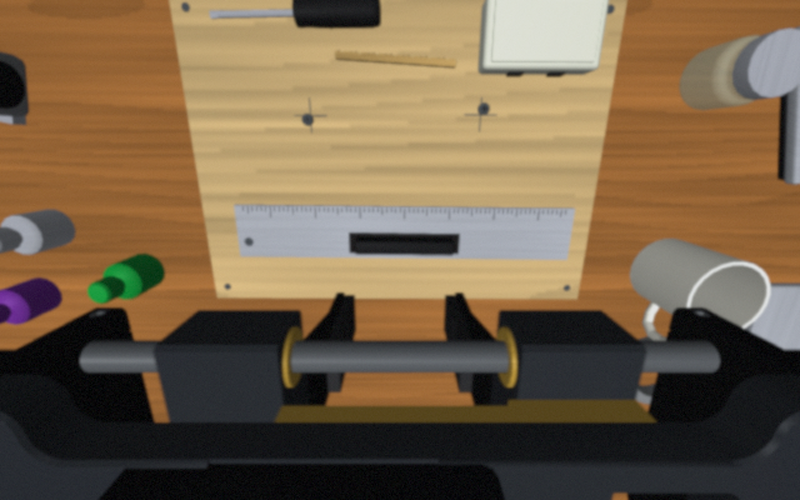

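The wrist view (1.25x scale) shows the left screw head at (307,120), the right head at (484,109), and the working edge from (236,205) to (574,209). The bar spans 349 to 460 and the grey weight is at (40,230).

```bash
python3 - <<'E'
from h import *
a=np.load('w1.npy');M=(a[:9].reshape(3,3),a[9:18].reshape(3,3),a[18:])
print('cam',-M[1].T@M[2])
P=lambda u,v,z:ray('',(u/1.25,v/1.25),z,M).round(4)
for n,u,v,z in [('L',307,120,.026),('R',484,109,.026),('Lx',310,116,.012),('Rx',481,114,.012),('eL',236,205,.017),('eR',574,209,.017),('nL',240,258,.017),('nR',570,260,.017),('bL',349,233,.039),('bR',460,235,.039),('bLn',350,255,.039),('brd',172,0,.012),('bn',217,298,.012),('bn2',578,298,.012),('purple foot',50,300,.02),('green',150,270,.01)]: print(n,P(u,v,z))
E
```

```text
cam [ 0.62280092 -0.0403919   0.40408722]
L [0.6496 0.0533 0.026 ]
R [ 0.6602 -0.1254  0.026 ]
Lx [0.6545 0.0533 0.012 ]
Rx [ 0.6567 -0.1257  0.012 ]
eL [0.5616 0.1412 0.017 ]
eR [ 0.5577 -0.2353  0.017 ]
nL [0.4998 0.1449 0.017 ]
nR [ 0.498  -0.2394  0.017 ]
bL [0.5352 0.0136 0.039 ]
bR [ 0.5331 -0.1057  0.039 ]
bLn [0.5104 0.0135 0.039 ]
brd [0.7583 0.1783 0.012 ]
bn [0.4469 0.1821 0.012 ]
bn2 [ 0.4476 -0.2588  0.012 ]
purple foot [0.4476 0.3782 0.02  ]
green [0.4824 0.258  0.01  ]
```

```bash
python3 -m inch '[[-0.03,0.003,0.03,0],[-0.035,0.003,0.03,0],[0,0,0.05,0],[0,0,0.05,-0.059],[0,0,0.03,0],[0,0,0.029,0],[0,0,0,0],[0,0,0,0],[0,0,0,0]]' 0 20; python3 - <<'E'
from h import *
save('wrist','w2.png',None,1.25)
E
```

```text
clock: 3.15
eef_pos: [0.4791, -0.0463, 0.025]
ee_rot: [0.0, 1.0, 0.03, 0.001]
force: [0.1, -0.1, 0.3]
width: -0.0001
grasp_force: 0.0
```

View pics/w2.png

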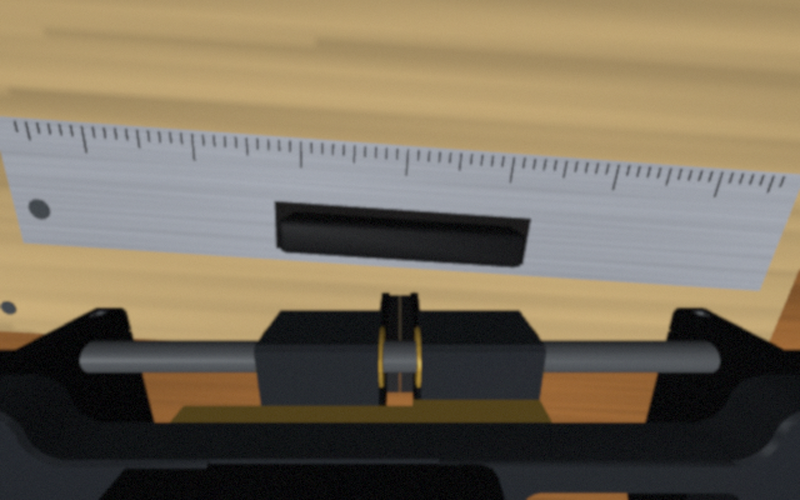

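The wrist view shows the closed fingers centred behind the bar, with the bar at (278 to 528, 235). Now the slow push.

```bash
python3 -m inch '[[0.005,0,0,0],[0.005,0,0,0],[0.005,0,0,0],[0.005,0,0,0],[0.005,0,0,0],[0.005,0,0,0],[0.005,0,0,0],[0.005,0,0,0],[0.005,0,0,0],[0.005,0,0,0]]';  python3 -m inch '[[0.005,0,0,0],[0.005,0,0,0],[0.005,0,0,0],[0.005,0,0,0],[0.005,0,0,0],[0.005,0,0,0],[0.005,0,0,0],[0.004,0,0,0],[0,0,0,0]]'; python3 - <<'E'
from h import *
o=bot.get_obs();M=KRT('wrist');np.save('w1.npy',np.array([*M[0].ravel(),*M[1].ravel(),*M[2]]))
print(o['eef_pos'],o['force']);save('wrist','w3.png',None,1.25)
E
```

```text
clock: 4.45
eef_pos: [0.5284, -0.0428, 0.0235]
ee_rot: [0.0, 1.0, 0.03, -0.0]
force: [-1.8, -0.5, -0.8]
width: 0.0005
grasp_force: 0.7
clock: 5.58
eef_pos: [0.5676, -0.0404, 0.0237]
ee_rot: [-0.0, 1.0, 0.03, 0.0]
force: [0.0, -0.4, 0.0]
width: 0.0005
grasp_force: 0.0
[ 0.56759222 -0.04035538  0.02370648] [ 0.01518556 -0.36782914  0.04825667]
```

View pics/w3.png

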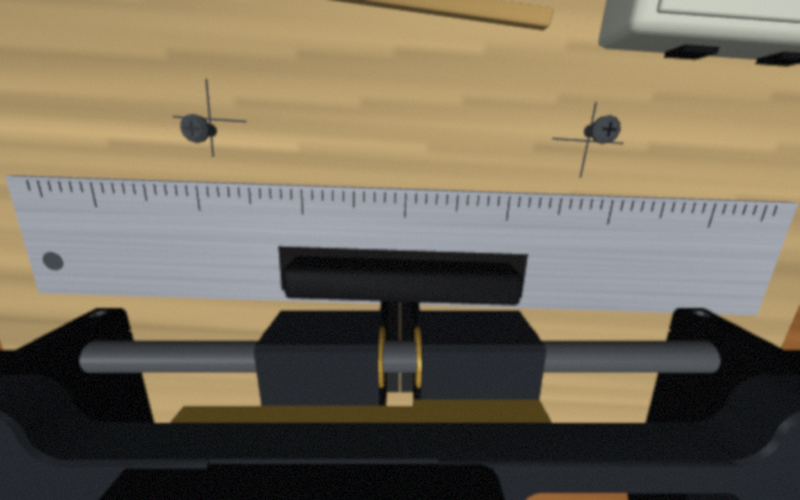

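The left shank base is at (211,131), the right at (588,131), and the edge runs from (10,176) to (796,203).

```bash
python3 - <<'E'
from h import *
a=np.load('w1.npy');M=(a[:9].reshape(3,3),a[9:18].reshape(3,3),a[18:])
P=lambda u,v,z:ray('',(u/1.25,v/1.25),z,M)
e0,e1=P(10,176,.017),P(796,203,.017);d=(e0-e1)[:2];n=np.array([d[1],-d[0]])/np.linalg.norm(d)
print(e0,e1,np.degrees(np.arctan2(-d[0],d[1])),np.linalg.norm(d))
for q in [(211,131,.012),(588,131,.012),(195,128,.028),(605,129,.028)]:
    p=P(*q);print(p,'gap edge-shank surf',(p[:2]-e1[:2])@n-.003)
E
```

```text
[0.62358286 0.14762899 0.017     ] [ 0.63364515 -0.22904991  0.017     ] 1.530187201782452 0.3768132790694778
[0.64971221 0.0531676  0.012     ] gap edge-shank surf 0.020597566803776255
[ 0.66046193 -0.12391782  0.012     ] gap edge-shank surf 0.02661463262966111
[0.65028383 0.05167801 0.028     ] gap edge-shank surf 0.021129209540712353
[ 0.66047731 -0.1228801   0.028     ] gap edge-shank surf 0.026657716816326525
```

```bash
python3 -m inch '[[0.003,0,0,0],[0.003,0,0,0],[0.003,0,0,0],[0.003,0,0,0],[0.002,0,0,0],[0.002,0,0,0],[0.001,0,0,0],[0.001,0,0,0],[0,0,0,0]]';  python3 -m inch '[[0.001,0,0,0],[0.001,0,0,0],[0.001,0,0,0],[0,0,0,0]]'; python3 - <<'E'
from h import *
o=bot.get_obs();print(o['eef_pos'],o['force'])
E
```

```text
clock: 6.75
eef_pos: [0.5851, -0.0394, 0.0236]
ee_rot: [0.0, 1.0, 0.03, 0.0]
force: [-1.2, 0.5, 1.1]
width: 0.0004
grasp_force: 0.6
clock: 7.25
eef_pos: [0.5881, -0.0393, 0.0235]
ee_rot: [0.0, 1.0, 0.03, 0.0]
force: [-1.8, -0.9, 0.6]
width: 0.0003
grasp_force: 0.6
[ 0.5881451  -0.03926021  0.02354687] [-1.83090324 -0.94404445  0.58751362]
```

```bash
for i in 1; do python3 -m inch '[[0.0005,0,0,0],[0.0005,0,0,0],[0,0,0,0]]'; done | grep -E 'eef|force'; python3 -m inch '[[0.0005,0,0,0],[0,0,0,0],[0,0,0,0]]' | grep -E 'eef|force'; python3 - <<'E'
from h import *
M=KRT('wrist');np.save('w1.npy',np.array([*M[0].ravel(),*M[1].ravel(),*M[2]]))
im=capture('wrist');cv2.imwrite('pics/w4.png',cv2.resize(im,None,fx=1.25,fy=1.25)[:260,:,::-1])
E
```

```text
eef_pos: [0.589, -0.0392, 0.0235]
force: [-2.0, 0.0, 0.9]
grasp_force: 0.8
eef_pos: [0.5895, -0.0392, 0.0236]
force: [-1.1, -0.0, 1.9]
grasp_force: 0.7
```

View pics/w4.png

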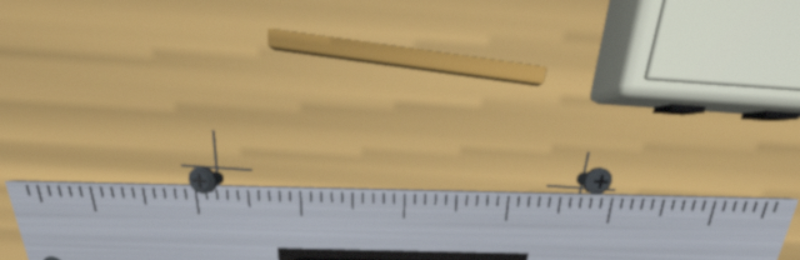

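The edge already touches the left shank near (217,180), and the right shank near (583,181) still has about 2 mm of gap. I continue in half-millimetre steps.

```bash
python3 -m inch '[[0.0005,0,0,0],[0.0005,0,0,0],[0,0,0,0],[0,0,0,0]]' | grep -E 'eef|force';python3 -m inch '[[0.0003,0,0,0],[0,0,0,0]]' | grep -E 'eef|force';python3 -m inch '[[0.0003,0,0,0],[0,0,0,0]]' | grep -E 'eef|force'; cat > f.py <<'E'
from h import *
o=[]
for i in range(8):
    capture('wrist'); x=bot.get_obs();o.append([*x['force'],x['moment'][2],x['grasp_force'],x['eef_pos'][0]])
print(np.mean(o,0).round(4), np.std(o,0).round(2))
E
python3 f.py
```

```text
eef_pos: [0.5903, -0.0391, 0.0235]
force: [-3.7, -0.9, 2.6]
grasp_force: 1.9
eef_pos: [0.5907, -0.0393, 0.0235]
force: [-4.7, -1.5, 3.1]
grasp_force: 1.9
eef_pos: [0.5911, -0.0393, 0.0235]
force: [-3.7, -2.5, 3.2]
grasp_force: 1.9
[-4.1154 -2.2724  2.03   -0.0451  1.873   0.5911] [0.64 0.47 0.38 0.02 0.01 0.  ]
```

```bash
cat > g.py <<'E'
from h import *
M=KRT('wrist');im=capture('wrist').astype(float)
s=im[:,:,0]-im[:,:,2]   # wood: red>blue, metal ~0
pts=[]
for u in list(range(60,140,5))+list(range(210,430,5))+list(range(510,600,5)):
    c=s[100:200,u];k=np.where((c[:-1]>25)&(c[1:]<=25))[0]
    if len(k): k=k[-1];v=100+k+(c[k]-25)/(c[k]-c[k+1]);pts.append(ray('',(u,v),.017,M)[:2])
p=np.array(pts);f=np.polyfit(p[:,1],p[:,0],1)
for _ in range(5):
    r=np.abs(p[:,0]-np.polyval(f,p[:,1]));q=p[r<max(.0006,1.5*np.median(r))];f=np.polyfit(q[:,1],q[:,0],1)
print(len(q),len(p),'yaw',np.degrees(-np.arctan(f[0])),'edge x at L,R',np.polyval(f,[.0532,-.1239]))
n=np.cos(np.arctan(f[0]))
print('axis-edge mm (want 3):',((.6500-np.polyval(f,.0532))*n*1e3).round(2),((.6605-np.polyval(f,-.1239))*n*1e3).round(2))
E
python3 g.py; python3 -m inch '[[0.0003,0,0,0],[0,0,0,0],[0.0003,0,0,0],[0,0,0,0]]' | grep -E 'eef|force'; python3 f.py; python3 g.py
```

```text
78 78 yaw 2.712992252452787 edge x at L,R [0.64788352 0.6562756 ]
axis-edge mm (want 3): 2.11 4.22
eef_pos: [0.5917, -0.0389, 0.0235]
force: [-3.8, -0.8, 1.9]
grasp_force: 1.6
[-2.7246 -1.5548  1.4906 -0.045   1.5138  0.5917] [0.32 0.4  0.37 0.03 0.04 0.  ]
78 78 yaw 3.10909399146117 edge x at L,R [0.64788691 0.6575065 ]
axis-edge mm (want 3): 2.11 2.99
```

The left side stays put while the right side closes in, with roughly 0.9 mm of gap left.

```bash
python3 -m inch '[[0.0003,0,0,0],[0,0,0,0],[0,0,0,0]]' | grep -E 'eef|force'; python3 f.py; python3 g.py;  python3 -m inch '[[0.0002,0,0,0],[0,0,0,0],[0,0,0,0]]' | grep -E 'eef|force'; python3 f.py; python3 g.py
```

```text
eef_pos: [0.592, -0.0389, 0.0235]
force: [-4.4, -1.1, 1.0]
grasp_force: 1.7
[-3.282  -0.8276  1.239  -0.0374  1.678   0.592 ] [0.59 0.25 0.69 0.02 0.01 0.  ]
78 78 yaw 3.2677244866363826 edge x at L,R [0.64786496 0.65797639]
axis-edge mm (want 3): 2.13 2.52
eef_pos: [0.592, -0.039, 0.0235]
force: [-4.5, 0.3, 2.1]
grasp_force: 2.4
[-4.8167 -0.8028  2.7809 -0.0291  2.525   0.5921] [0.71 0.36 0.41 0.02 0.03 0.  ]
78 78 yaw 3.3112204983503473 edge x at L,R [0.64788326 0.65812958]
axis-edge mm (want 3): 2.11 2.37
```

```bash
python3 -m inch '[[0.0002,0,0,0],[0,0,0,0],[0,0,0,0]]' | grep -E 'eef|force'; python3 f.py; python3 g.py
```

```text
eef_pos: [0.5921, -0.039, 0.0235]
force: [-5.2, -0.7, 3.8]
grasp_force: 3.0
[-5.5656 -0.8148  3.6071 -0.0311  2.9825  0.5921] [0.43 0.54 0.35 0.02 0.   0.  ]
78 78 yaw 3.3173401218169007 edge x at L,R [0.64790428 0.65816958]
axis-edge mm (want 3): 2.09 2.33
```

Motion has stopped and force rises on both, so the edge bears on both screws. Time to back off and check.

```bash
python3 -m inch '[[-0.001,0,0,0],[-0.002,0,0,0],[-0.005,0,0,0],[-0.01,0,0,0],[0,0,0,0],[0,0,0,0]]' | grep -E 'eef|force'; python3 g.py; python3 -m inch '[[0,0,-0.04,0],[0,0,-0.05,0],[0,0,-0.05,0],[0,0,-0.05,0],[-0.01,0,0,0.059],[0,-0.06,0,0],[0,-0.06,0,0],[0,-0.06,0,0],[0,-0.06,0,0],[0,0,0,0]]' 0.087; python3 -m inch '[[0,0,0,0],[0,0,0,0]]'; python3 - <<'E'
from h import *
o=bot.get_obs();M=KRT('wrist');np.save('w1.npy',np.array([*M[0].ravel(),*M[1].ravel(),*M[2]]))
print(o['eef_pos'],o['force']);save('wrist','w5.png',None,1.25)
E
```

```text
eef_pos: [0.5745, -0.0402, 0.0237]
force: [-0.3, 0.2, 0.7]
grasp_force: 0.0
78 78 yaw 3.3329223988308363 edge x at L,R [0.64739968 0.6577133 ]
axis-edge mm (want 3): 2.6 2.78
clock: 14.98
eef_pos: [0.5625, 0.2059, 0.2137]
ee_rot: [-0.002, 1.0, 0.005, -0.0]
force: [-0.1, -0.3, -1.0]
width: 0.0853
grasp_force: 0.0
clock: 15.22
eef_pos: [0.5648, 0.1977, 0.2134]
ee_rot: [0.0, 1.0, -0.001, 0.0]
force: [-0.7, -1.0, 1.1]
width: 0.087
grasp_force: 0.0
[0.56475516 0.19770312 0.2134386 ] [-0.7468975  -0.98367102  1.06940961]
```

View pics/w5.png

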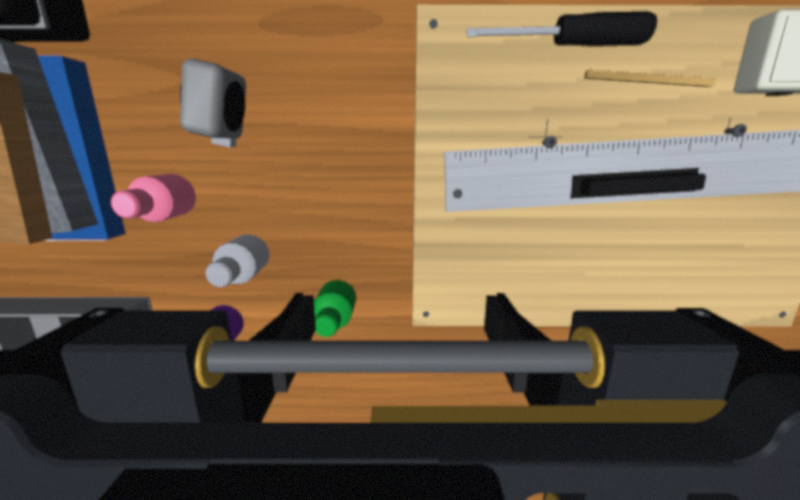

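The wrist view shows the grey knob at (218,273) and its foot near (250,252). Purple sits nearer the robot, green lies to the right, and the blade's left end has corners at (445,153) and (446,211).

```bash
python3 - <<'E'
from h import *
a=np.load('w1.npy');M=(a[:9].reshape(3,3),a[9:18].reshape(3,3),a[18:])
P=lambda u,v,z:ray('',(u/1.25,v/1.25),z,M).round(4)
print('knob',P(218,273,.065),'shoulder',P(234,262,.040),'foot c',P(250,253,.02))
for q in [(445,153,.017),(446,211,.017),(549,141,.026),(737,129,.026),(325,325,.065),(570,198,.03),(573,176,.017),(228,318,.04)]: print(q,P(*q))
K=M; print('tcp',bot.get_obs()['eef_pos'])
im=cv2.imread('pics/w5.png');cv2.imwrite('pics/w5c.png',im[200:350,150:400])
for z in(.062,.0): print(proj('',(.539,.357,z),M)*1.25)
E
```

```text
knob [0.5319 0.3689 0.065 ] shoulder [0.5346 0.3647 0.04  ] foot c [0.5381 0.3562 0.02  ]
(445, 153, 0.017) [0.6401 0.1522 0.017 ]
(446, 211, 0.017) [0.5824 0.149  0.017 ]
(549, 141, 0.026) [0.6511 0.0546 0.026 ]
(737, 129, 0.026) [ 0.6618 -0.1217  0.026 ]
(325, 325, 0.065) [0.4771 0.2711 0.065 ]
(570, 198, 0.03) [0.5975 0.0289 0.03  ]
(573, 176, 0.017) [0.6178 0.0226 0.017 ]
(228, 318, 0.04) [0.472  0.3797 0.04  ]
tcp [0.56472656 0.19774024 0.21351862]
[230.9674764 264.8624941]
[256.54459982 247.13286534]
```

```bash
python3 -m inch '[[-0.01,-0.056,0,0],[-0.01,-0.056,0,0],[-0.012,-0.056,0.02,0],[0,0,0.04,0],[0,0,0,0],[0,0,0,0],[0,0,0,0]]' 0.06 | grep -E 'eef|force|width'; python3 - <<'E'
from h import *
o=bot.get_obs();M=KRT('wrist');np.save('w1.npy',np.array([*M[0].ravel(),*M[1].ravel(),*M[2]]))
print(o['eef_pos'],proj('',(.533,.367,.062),M)*1.25, proj('',(.533,.367,.0),M)*1.25);save('wrist','w6.png',None,1.25)
E
```

```text
eef_pos: [0.5335, 0.3668, 0.1555]
force: [-0.6, 0.3, -0.4]
width: 0.0601
grasp_force: 0.0
[0.53346645 0.36681057 0.15553342] [398.91706727 257.80544162] [399.08013586 238.10569507]
```

View pics/w6.png

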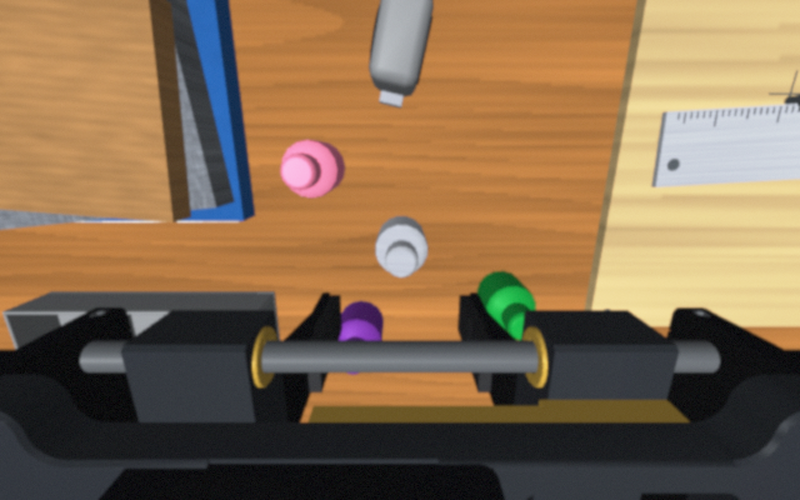

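The wrist view puts the grey knob at (402,258) and its foot at (401,243), within about 1 mm of the estimate. I check the clearance from the books at left before descending.

```bash
python3 - <<'E'
from h import *
a=np.load('w1.npy');M=(a[:9].reshape(3,3),a[9:18].reshape(3,3),a[18:])
P=lambda u,v,z:ray('',(u/1.25,v/1.25),z,M).round(3)
for z in(0,.03): print('blue',P(253,218,z))
for z in(.06,.08,.1,.12): print('brown',P(178,220,z))
print(P(402,258,.065),P(401,243,.02))
# scene brown nearest corner (425,125)?
for z in(.06,.08,.1,.12): print(ray('scene',(424,121),z).round(3), ray('side',(50,293),z).round(3), ray('side',(163,265),z).round(3))
E
```

```text
blue [0.552 0.502 0.   ]
blue [0.558 0.489 0.03 ]
brown [0.562 0.533 0.06 ]
brown [0.566 0.52  0.08 ]
brown [0.57  0.507 0.1  ]
brown [0.574 0.494 0.12 ]
[0.534 0.365 0.065] [0.534 0.365 0.02 ]
[0.585 0.5   0.06 ] [0.682 0.722 0.06 ] [0.592 0.5   0.06 ]
[0.598 0.469 0.08 ] [0.655 0.727 0.08 ] [0.568 0.511 0.08 ]
[0.61  0.439 0.1  ] [0.627 0.732 0.1  ] [0.543 0.523 0.1  ]
[0.622 0.409 0.12 ] [0.6   0.737 0.12 ] [0.518 0.534 0.12 ]
```

```bash
python3 -m inch '[[0,0.0015,0.03,0],[0,0,0.03,0],[0,0,0.03,0],[0,0,0.0225,0],[0,0,0,0],[0,0,0,0]]' 0.055 20 | grep -E 'eef|force|width'; python3 -m inch '[[0,0,0,0],[0,0,0,0],[0,0,0,0],[0,0,0,0],[0,0,0,0],[0,0,0,0]]' 0 20 | grep -E 'eef|force|width'
```

```text
eef_pos: [0.5327, 0.3664, 0.0424]
force: [-0.4, 0.4, 0.7]
width: 0.0551
grasp_force: 0.0
eef_pos: [0.5324, 0.3657, 0.0415]
force: [-1.0, -2.9, 5.6]
width: 0.0359
grasp_force: 16.2
```

```bash
python3 -m inch '[[0,0,0,0],[0,0,0,0],[0,0,0,0]]' | grep -E 'eef|force|width'; python3 - <<'E'
from h import *
im=capture('wrist');b=capture('side')
c=cv2.resize(b[215:315,170:300],None,fx=4,fy=4,interpolation=cv2.INTER_CUBIC);w=cv2.resize(im[150:400],(520,400*250//400+0)) 
w=cv2.resize(im,(640,400))[150:400]
cv2.imwrite('pics/s1.png',np.vstack([np.pad(c[:330],((0,0),(0,120),(0,0))),w])[:,:,::-1])
E
```

```text
eef_pos: [0.5324, 0.3657, 0.0415]
force: [-0.4, -3.0, 6.1]
width: 0.036
grasp_force: 16.2
```

View pics/s1.png

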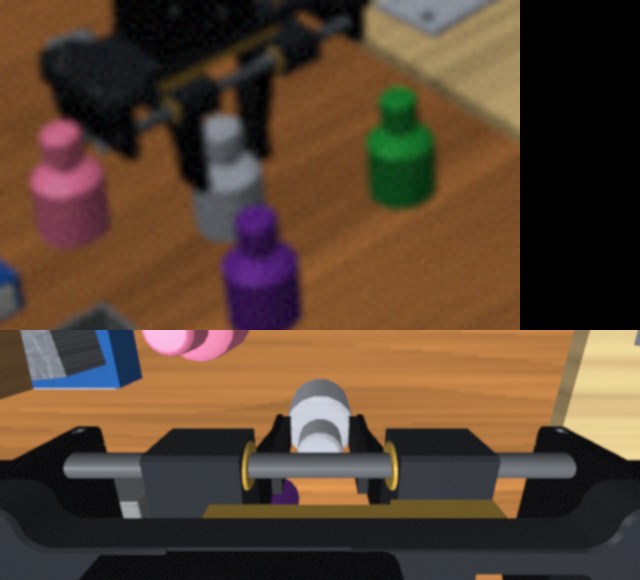

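The fingertips caught the weight's sloping shoulder. I open, raise about 10 mm and grip the knob itself.

```bash
python3 -m inch '[[0,0,0,0],[0,0,0,0],[0,0,-0.01,0],[0,0,0,0],[0,0,0,0]]' 0.055 25 | grep -E 'eef|force|width'; python3 -m inch '[[0,0,0,0],[0,0,0,0],[0,0,0,0],[0,0,0,0],[0,0,0,0],[0,0,0,0]]' 0 25 | grep -E 'eef|force|width'
```

```text
eef_pos: [0.5321, 0.3659, 0.0512]
force: [0.1, -0.1, 0.1]
width: 0.0552
grasp_force: 0.0
eef_pos: [0.5321, 0.3657, 0.051]
force: [0.4, -1.0, 0.4]
width: 0.0239
grasp_force: 25.0
```

The knob is gripped at 24 mm with 25 N. Next I lift and carry it to (0.612, 0.056).

```bash
python3 -m inch '[[0,0,-0.005,0],[0,0,-0.015,0],[0,0,-0.025,0],[0,0,-0.025,0],[0,0,-0.02,0],[0,0,-0.01,0],[0,0,0,0]]' | grep -E 'eef|force|width'; python3 -m inch '[[0.003,0.01,0,0],[0.006,0.02,0,0],[0.008,0.03,0,0],[0.008,0.035,0,0],[0.009,0.035,0,0],[0.009,0.035,0,0],[0.009,0.035,0,0],[0.009,0.035,0,0],[0.008,0.03,0,0],[0.006,0.02,0,0]]' | grep -E 'eef|force|width';python3 -m inch '[[0.004,0.015,0,0],[0.001,0.008,0,0],[0,0,0,0],[0,0,0,0],[0,0,0,0],[0,0,0,0]]' | grep -E 'eef|force|width'; python3 f.py
```

```text
eef_pos: [0.5322, 0.3659, 0.1514]
force: [-0.7, -0.3, -7.0]
width: 0.0241
grasp_force: 25.0
eef_pos: [0.6075, 0.0771, 0.1505]
force: [0.2, 0.6, -6.2]
width: 0.0239
grasp_force: 25.0
eef_pos: [0.6123, 0.0584, 0.1511]
force: [-0.8, 0.1, -7.1]
width: 0.0238
grasp_force: 25.0
[ 1.4590e-01  4.1690e-01 -6.7928e+00 -1.1000e-03  2.4999e+01  6.1230e-01] [0.58 0.7  0.59 0.05 0.   0.  ]
```

```bash
python3 -m inch '[[0,0.003,0.01,0],[0,0,0.02,0],[0,0,0.02,0],[0,0,0.015,0],[0,0,0.008,0],[0,0,0.003,0],[0,0,0,0],[0,0,0,0],[0,0,0,0]]' | grep -E 'eef|force|width'; python3 -m inch '[[0,0,0.001,0],[0,0,0.001,0],[0,0,0.001,0],[0,0,0,0]]' | grep -E 'eef|force|width'; python3 f.py
```

```text
eef_pos: [0.6127, 0.0549, 0.0756]
force: [0.2, -0.3, -6.0]
width: 0.0238
grasp_force: 25.0
eef_pos: [0.6122, 0.0549, 0.0719]
force: [0.3, -0.2, -6.6]
width: 0.024
grasp_force: 25.0
[ 1.8960e-01  4.8000e-02 -6.8341e+00 -7.5000e-03  2.4999e+01  6.1240e-01] [0.57 0.63 0.49 0.02 0.   0.  ]
```

```bash
python3 -m inch '[[0,0,0.001,0],[0,0,0.001,0],[0,0,0.001,0],[0,0,0,0],[0,0,0,0]]' | grep -E 'eef|force|width'; python3 -m inch '[[0,0,0.0005,0],[0,0,0,0],[0,0,0,0]]' | grep -E 'eef|force|width'
```

```text
eef_pos: [0.6124, 0.0549, 0.0691]
force: [0.0, -1.3, -6.6]
width: 0.0239
grasp_force: 25.0
eef_pos: [0.6123, 0.0548, 0.0686]
force: [0.1, -0.2, -5.9]
width: 0.0237
grasp_force: 25.0
```

```bash
python3 -m inch '[[0,0,0.0005,0],[0,0,0,0],[0,0,0,0]]' | grep -E 'eef|force|width'; python3 -m inch '[[0,0,0.0005,0],[0,0,0,0],[0,0,0,0]]' | grep -E 'eef|force|width'; python3 f.py
```

```text
eef_pos: [0.6123, 0.0549, 0.068]
force: [0.3, 0.4, -6.5]
width: 0.0238
grasp_force: 25.0
eef_pos: [0.6126, 0.0549, 0.068]
force: [-2.8, -0.0, 0.6]
width: 0.0238
grasp_force: 25.0
[-2.41150e+00 -3.56100e-01  2.67640e+00 -5.10000e-03  2.50004e+01
  6.12600e-01] [0.28 0.48 1.08 0.02 0.   0.  ]
```

The weight is down. I ease off slightly, release and retreat straight up.

```bash
python3 -m inch '[[0,0,-0.0003,0],[0,0,0,0],[0,0,0,0]]' - 5| grep -E 'eef|force|width'; python3 -m inch '[[0,0,0,0],[0,0,0,0],[0,0,0,0],[0,0,0,0]]' 0.06 5 | grep -E 'eef|force|width'; python3 -m inch '[[0,0,-0.01,0],[0,0,-0.02,0],[0,0,-0.04,0],[0,0,-0.04,0],[0,0,-0.04,0],[0,0,0,0],[0,0,0,0],[0,0,0,0]]'| grep -E 'eef|force|width'; python3 - <<'E'
from h import *
M=KRT('wrist');im=capture('wrist').astype(float);o=bot.get_obs()['eef_pos'];print(o)
s=im[:,:,0]-im[:,:,2];pts=[]
us=[];
for u in range(330,600,4):
    c=s[60:240,u];k=np.where((c[:-1]>25)&(c[1:]<=25))[0]
    for kk in k:
        v=60+kk+(c[kk]-25)/(c[kk]-c[kk+1]);p=ray('',(u,v),.017,M)[:2]
        if abs(p[0]-(.6508-.058*p[1]))<.008 and -.2<p[1]<.145: pts.append(p)
p=np.array(pts);f=np.polyfit(p[:,1],p[:,0],1)
for _ in range(5):
    r=abs(p[:,0]-np.polyval(f,p[:,1]));q=p[r<max(.0006,1.5*np.median(r))];f=np.polyfit(q[:,1],q[:,0],1)
print(len(q),len(p),'yaw',np.degrees(-np.arctan(f[0])),'edge at L,R',np.polyval(f,[.0532,-.1239]),'want ~.6474,.6577')
# weight: bluish-grey mask near expected
for z,nm in((.017,'foot'),(.079,'knob')): print(nm,proj('',(.6135,.0556,z),M))
for n in('scene','side'):
    cv2.imwrite('pics/f_%s.png'%n,capture(n)[:,:,::-1])
cv2.imwrite('pics/f_w.png',im[:,:,::-1])
E
```

```text
eef_pos: [0.6124, 0.0549, 0.0679]
force: [-2.4, -1.0, 2.8]
width: 0.0244
grasp_force: 5.0
eef_pos: [0.6124, 0.0549, 0.0678]
force: [-0.3, -0.2, 0.2]
width: 0.0555
grasp_force: 0.0
eef_pos: [0.6119, 0.0547, 0.2171]
force: [0.1, 1.3, -0.4]
width: 0.0596
grasp_force: 0.0
[0.61188421 0.05476354 0.21702577]
45 48 yaw 3.2861611601835863 edge at L,R [0.64807061 0.65823921] want ~.6474,.6577
foot [318.64135866 180.1741355 ]
knob [318.48153058 192.03136161][ WARN:0@0.749] global loadsave.cpp:1063 imwrite_ Unsupported depth image for selected encoder is fallbacked to CV_8U.
```

Edge still at both screws. One numeric check that the weight stands upright: compare its changed region in the side and scene pictures with the projected model.

```bash
python3 - <<'E'
from h import *
t=np.linspace(0,2*np.pi,60)
for n,a in(('scene','a'),('side','b')):
    A=cv2.imread(f'pics/{a}.png').astype(int);F=cv2.imread(f'pics/f_{n}.png').astype(int)
    def sil(z0):
        m=np.zeros(A.shape[:2],np.uint8);P=[]
        for r,z in((22,0),(22,40),(12,50),(12.5,62),(9,74)):
            P+=[proj(n,(.6135+r/1e3*np.cos(x),.0556+r/1e3*np.sin(x),z0+z/1e3)) for x in t]
        P=np.array(P);return P.min(0),P.max(0),P
    lo,hi,P=sil(.017);x0,y0=(lo-12).astype(int);x1,y1=(hi+12).astype(int)
    d=F[y0:y1,x0:x1]; sat=d.max(2)-d.min(2); m=((sat<22)&(d.mean(2)>60)).astype(np.uint8)
    print(n,lo.round(),hi.round());
    print('\n'.join(''.join('#' if v else '.' for v in r) for r in m))
# pull reference of obstacles moved
w=cv2.imread('pics/f_w.png').astype(int)[140:225,280:360];s=w.max(2)-w.min(2)
print('wrist');print('\n'.join(''.join('#' if v>150 else '+' if v>100 else '.' for v in r[::2]) for r in w.mean(2)[::2]))
E
```

```text
scene [343. 188.] [360. 217.]
..........................................
..........................................
..........................................
..........................................
..........................................
..........................................
..........................................
..........................................
..........................................
..........................................
..........................................
..........................................
...............................##.........
....................####......#####.......
..................########...########.....
..................#########.############..
.................#########################
.................#########################
.................#########################
.................#########################
.................#########################
...............###########################
..............############################
.............#############################
.............#########################
[... 4346 characters left out ...]
...
#########################+##+###........
#########################+##########++++
#########################+#+############
#########################+##############
########################++##############
#######################+################
########################################
########################################
++++++++++++#++++#+++###################
+++++++++++++++++++++++++++######+######
+####+#####+##+#+##############+######+#
########################################
########################################
########################################
########################################
########################################
########################################
```

The silhouette matches an upright weight on the blade, clear of both the bar and the screw.

```bash
python3 -c "
from h import *
print(bot.get_obs()['clock'],sign_off())"
```

```text
the job is handed in; nothing more can be done
29.025 None
```

I handed the job in at 29 s: the working edge bears on both screws, the steel weight stands upright on the blade beside the grip bar, and the gripper is clear. My last checks were numeric, from the cameras, and `sign_off` returned no verdict.

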